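# Lock the control-sample box

## Robot

A 6-joint arm with a two-finger parallel gripper is mounted at the origin on the work surface. World frame = base frame: x ahead of the robot, y to its left, z up, the work surface at z = 0. Lengths are in m, angles in rad, forces in N, time in s.
With the tool pointing down it reaches from about 0.25 to 0.775 m from the base axis. Payload 8.9 kg.
Tool frame: the origin (TCP) lies midway between the tips of the shut fingers; the grasp point (between the pads) lies 19 mm behind it; y points along the fingers, z is the direction in which the jaws open and shut, and the axes are right-handed (so a half turn about y gives the same grasp; the last joint's range is limited). The gripper opens to 85 mm and grips with 20 to 120 N. Pads are 22 mm wide; open, the fingers measure 114 mm over their backs; the gripper's body (76 mm by 85 mm) begins 54 mm behind the grasp point. The pads swing forward as they close: fully open they stand 13 mm farther back than shut.
Start: joints at [-1.485, 0.291, -0.153, 1.127, 0, 1.431], TCP at [0.117, -0.512, 0.231] pointing down, gripper open.
Joint ranges: [-2.52, 2.52], [-0.91, 1.74], [-1.3, 1.37], [-1.96, 2.02], [-1.52, 1.47], [-3.14, 3.14]. Speed limits (rad/s): [2.22, 2.22, 2.79, 3.14, 3.14, 3.14].

## Interface

Orientations are given as a 3x3 rotation matrix whose columns are the frame's x, y, z axes.
In Python, from plant import env gives the robot as it stands. The module is installed in compiled form; this text tells all that it offers.
- The arm moves only by the tool play_rows, never from a script. Its argument "steps" is a list of rows, each a list of 2 entries, a list of its own where there are three numbers: the shift along the tool's x, y, z scaled (see below), then the turn, a rotation vector about the tool's x, y, z scaled (see below). A call has 1 to 8 rows; each row shifts and turns the commanded pose from where the row before left it, along the tool's axes as they then stand; what a row does not reach is not made up. The controller multiplies each number of a shift by 0.025 m and each number of a turn by 4 degrees. A row lasts 1/12 s, in which the tool goes at most 41.7 mm and 7.16 degrees, less where a joint would pass 70% of its speed; a pose out of reach is approached as far as the arm can. A call with a number of a shift or a turn outside -1 to 1 is refused whole. A call with a gripper value outside its range is refused whole. "fingers" is the gripper command: -1 is shut, 1 is fully open, values between are in proportion, set as the call begins (left out, the last holds). The fingers move at their own pace and stop on an object; "grip_force" is the grip in N (left out, the last holds). Time passes only in rows, so rows that do not move let the fingers close. It gives the time, the measured TCP pose, the force and the opening at its end, in the units of the state.
- env.sense(): the state, without advancing time (a new reading comes with each control period).
- env.camera(name): name is "scene" or "top" or "wrist"; returns a dict with "frame" (480x640x3 uint8, red, green, blue), "z_map" (480x640 float32, m along the optical axis (not along the pixel's ray), 0 where there is no reading), "vertical_fov" (degrees; the focal length in pixels is half the picture's height over the tangent of half this angle, whatever the lens; pixels are square), "cx", "cy" (the principal point, pixels), "D" ([k1, k2, p1, p2, k3] as OpenCV has them; the pictures are not rectified), "T" (4x4, takes a point from camera to world coordinates). Camera axes: x right, y up, looking along -z (the intrinsics and any distortion apply to the point x, -y, -z); pixel columns grow to the right and rows downward; lengths in m; the calibration is good to about 2 mm. A picture is of the moment at which its call begins.
- env.job_done(): hands the job in, once; it reports no verdict.
Trained networks look in the newest picture that a camera, given by its name, has taken for a name from the list of things; names that differ only in an ending like _2 or _b are one class to them, and where a whole thing is asked for, a point or a joint stands for the part that bears it (a point fixed in the world has none). Each returns a list of dicts, best first, with "score" (0 to 1); they miss things now and then, are a little off and sometimes report something else, mostly with a low value. They report only what shows in the picture. A call takes as long as a camera call.
- env.find_in(camera, query): "xy" ([column, row] in pixels, amid what is visible of it).
- env.landmark_of(camera, query): "xy" ([column, row] in pixels: a listed point, or the origin of a listed thing).
The state is a dict: "time": time; "joints": joint angles; "joint_velocities": joint speeds; "joint_efforts": joint torques, N m; "eef_pos": TCP position; "orientation": TCP orientation; "contact_force": force on the tool from outside, world axes, zero at the start; "moment": the same for the moment, N m; "grip_width": finger opening in m.
Only numpy, scipy, OpenCV 4.12 (cv2) and the standard library are available. Lean on these libraries where they do the work, as an engineer would, in place of code of your own. Each camera call takes 0.05 s, during which the arm holds its last target. There are 200 camera calls.

## Task

The control samples are packed: shut the lid of the teal sample box, swing the padlock's open shackle round so that its free leg stands over the eye of the hasp tongue, and press it down gently through the eye into the lock until the hidden catch clicks. Then tug the shackle upward, firmly but without force, to make sure that it holds, and let go. Feel for the click and do not force the lock; leave the things standing round the box where they are.

Things in the scene. Friction and masses are not known exactly. Their poses are not given: they have to be found in the camera images.
- lid (a joint): lid angle of the teal steel sample box (160 mm front to back, 240 wide, 86 high). 0 = shut; grows as the lid opens upward about the hinge line along the box's far top edge, 80 mm beyond the box's middle; found at 0.4 to 0.8. Stiff hinge: it stays where left and shuts under 2 to 8 N pressed down on its front half. Shuts only with the shackle swung out, as found
- lid_front (a point): point on the lid's upper face, mid width, 141.5 mm from the hinge line and 25 mm back from the lid's front edge. The lid is 10 mm thick: its upper face is 96 mm above the bench when shut and level. Frame turns with the lid: x from front edge to hinge, y along the hinge (left, looking along x)
- tongue_eye (a point): centre of the upper face of the 13.5 mm square eye in the lid's steel hasp tongue (24 mm wide, 4 thick, sticking out forward of the lid's front edge). With the lid shut the eye lies right over the toe hole, its upper face 8 mm above the lock body's top. Same axes as lid_front
- toe_hole (a point): centre of the mouth of the 9.8 mm toe hole in the top face of the padlock's body, 82 mm above the bench. The brass combination padlock body (52 mm wide, 24 thick, 56 high) sits fast in a steel guard on the middle of the box's front; holes 18 mm in front of the box wall and 178 mm in front of the lid's hinge line. Frame of the box: x level into the box, y left looking along x, z up
- heel_hole (a point): centre of the mouth of the heel hole in the same top face, 32 mm to +y from the toe hole. The captive heel leg of the shackle turns and slides in it. Same axes as toe_hole
- shackle_crown (a point): centre of the 8 mm round bar at the crown (top) of the chromed U shackle; legs 32 mm apart, bow radius 16 mm. Open, the crown's centre is 76 mm above the lock body's top and the free toe leg ends 13 mm above it. Frame: z up, y from toe leg to heel leg, x normal to the plane of the U. Grip it across the bar, or push it
- swing (a joint): swivel of the shackle about its upright heel leg, -0.4 to 1.75 rad. 0 = toe leg over the toe hole; grows as the toe swings out away from the box (clockwise from above); found at 0.95 to 1.45. Slight friction. The toe's round nose finds the holes by itself when within about 0.1
- lock_front (a point): middle of the lock's front face, half-way up; same axes as toe_hole. Pressing the shackle: a 2 to 4 N spring pushes it back up unless caught. 7 mm before the click the toe meets the hidden pawl; 8 to 12 N in all makes it give and snap into the toe's notch (click: sudden drop of force), 2 mm before a hard stop. Over 25 N of the shackle against lock, pawl or tongue spoils the lock
- guard_front (a point): middle of the bottom front edge of the steel guard that holds the lock, 23 mm above the bench; same axes as toe_hole. Locks of several makes are in use: the pawl inside cannot be seen and sits higher or lower, so the click comes anywhere between 25 and 35 mm of shackle travel; caught, it stays there when let go, else it springs up to open. Tug to test: 7 to 15 N upward, for a moment
- tip_box: blue pipette-tip box with clear lid, 85 x 124 x 64 mm, loose, beside the sample box; origin under its centre; leave alone
- well_plate: teal 96-well plate, 86 x 127 x 16 mm, loose, on the other side of the sample box; origin under its centre; leave alone
- reagent_jar: amber jar with blue cap, 64 mm across, 85 high, loose, near the box's front left corner; origin under its centre; leave alone
- marker: white marker pen with dark blue cap lying on the bench near the box's front right corner, 135 mm long, loose; leave alone

How it is judged:
On the way, in this order (a step that is already met when the one before it is completed fails the run):
1. the lid is shut (value of joint lid below 0.03 rad), for 0.1 s.
2. with the lid shut, the shackle's toe is through the eye and in the lock (crown less than 61 mm above the lock's top) (value of joint lid below 0.03 rad and z of shackle_crown in the frame of toe_hole below 0.061 m and value of joint swing between -0.1 and 0.1 rad), for 0.1 s.
3. the caught shackle is tugged upward, so that it bears on the pawl with more than 10 N, about 4 N of it being its own spring (value of joint lid below 0.03 rad and z of shackle_crown in the frame of toe_hole below 0.0525 m and value of joint swing between -0.1 and 0.1 rad and contact force between shackle and pawl above 10 N), for 0.1 s.
At the end, for the whole second after the job is handed in: the lid is shut (within 0.03 rad) and the shackle stays down by itself, caught by the hidden pawl: its crown's centre less than 52.5 mm above the lock body's top (76 mm when open), its toe in the toe hole (swivel within 0.1 rad) (value of joint lid below 0.03 rad and z of shackle_crown in the frame of toe_hole below 0.0525 m and value of joint swing between -0.1 and 0.1 rad); the robot touches nothing.
It fails at once if the shackle is forced against the lock with more than 25 N (contact force between shackle and lock above 25 N).
It fails at once if the shackle is forced against the lid's hasp tongue with more than 25 N (contact force between shackle and lid above 25 N).
It fails at once if one of the loose things round the box is moved by more than 30 mm (distance of any of tip_box, well_plate, reagent_jar, marker from where it was at the start of the episode above 0.03 m).
It also fails if it takes over 58 s, if anything falls off the work surface, if the arm or the gripper's body presses on something with over 40 N, if the wrist force passes 120 N, or if a joint passes its speed limit or range.

## Working session

There is one attempt and no reset: what is moved stays moved. The work goes in short steps, Python scripts to look and compute and a tool call to move; the robot and the scene stay as the last step left them, time stands still between calls to the robot, and variables do not carry over. Pictures are saved under pics/ and viewed, about 8 in all and at most 12, crops included, and the job is handed in when it is done.

Besides the shell and the picture viewer there is one more tool, called after "Emit:" by a JSON object that holds its "op" and its "data". play_rows: Moves the arm, as the interface text tells. Shifts and turns lie within -1 to 1; 1 stands for 0.025 m of shift or 4 degrees of turn. Its arguments: {"type":"object","properties":{"steps":{"type":"array","items":{"type":"array"}},"fingers":{"type":"number"},"grip_force":{"type":"number"}},"required":["steps"]}

```bash
mkdir -p pics
cat > h.py <<'E'
import numpy as np, cv2
from plant import env
def K(c):
    f=240/np.tan(np.radians(c["vertical_fov"])/2)
    return np.array([[f,0,c["cx"]],[0,f,c["cy"]],[0,0,1.]])
def ray(c,xy):
    p=cv2.undistortPoints(np.array([[xy]],float),K(c),np.array(c["D"],float))[0,0]
    return np.array([p[0],-p[1],-1.])
def at_depth(c,xy,r=2):
    u,v=int(round(xy[0])),int(round(xy[1])); z=c["z_map"][max(v-r,0):v+r+1,max(u-r,0):u+r+1]; z=z[z>0]
    if not len(z): return None
    T=np.array(c["T"]); return (T@np.append(ray(c,xy)*np.median(z),1))[:3]
def at_z(c,xy,h):
    T=np.array(c["T"]); d=T[:3,:3]@ray(c,xy); o=T[:3,3]; return o+d*(h-o[2])/d[2]
def proj(c,P):
    T=np.array(c["T"]); q=T[:3,:3].T@(np.array(P)-T[:3,3]); q=q*[1,-1,-1]
    return cv2.projectPoints(q[None,None],np.zeros(3),np.zeros(3),K(c),np.array(c["D"],float))[0].ravel()
def save(c,n): cv2.imwrite("pics/"+n+".png",cv2.cvtColor(c["frame"],cv2.COLOR_RGB2BGR))
E
python3 - <<'E'
from h import *
np.set_printoptions(precision=4,suppress=True)
H=dict(toe_hole=.082,heel_hole=.082,shackle_crown=.158,guard_front=.023,tip_box=0,well_plate=0,reagent_jar=0,marker=0)
for cam in("scene","top"):
    c=env.camera(cam); save(c,cam+"0"); print(cam,c["T"][:3][:,3],c["vertical_fov"])
    for q in "lid_front tongue_eye toe_hole heel_hole shackle_crown lock_front guard_front tip_box well_plate reagent_jar marker".split():
        for d in env.landmark_of(cam,q)[:2]:
            print(q,round(d["score"],2),np.round(d["xy"],1),at_depth(c,d["xy"]),at_z(c,d["xy"],H[q])[:2] if q in H else "")
s=env.sense();print(s["eef_pos"],s["orientation"],s["contact_force"],s["time"])
E
```

```text
scene [1.1651 0.103  0.7929] 51.75320534014547
lid_front 0.61 [356.4 187.4] [0.5536 0.1179 0.1769] 
tongue_eye 0.79 [343.5 166.4] [ 0.3118  0.0892 -0.0005] 
shackle_crown 0.52 [361.2 161.3] [0.2924 0.1297 0.0016] [0.4649 0.1244]
tip_box 0.79 [460.2 262.1] [0.6108 0.3194 0.061 ] [0.5646 0.3374]
well_plate 0.62 [235.3 268. ] [ 0.6328 -0.1007  0.0147] [ 0.6227 -0.1046]
well_plate 0.54 [459.9 260.1] [0.6077 0.3186 0.063 ] [0.5596 0.3372]
reagent_jar 0.7 [427.4 223.7] [0.5872 0.2471 0.1338] [0.4699 0.2764]
marker 0.86 [250.8 226.9] [ 0.5236 -0.0906  0.0097] [ 0.5157 -0.093 ]
top [0.3956 0.0196 1.1198] 52.71213762844663
lid_front 0.92 [287.5 246.6] [0.5526 0.1121 0.1775] 
tongue_eye 0.93 [293.7 262.3] [0.5203 0.099  0.1845] 
tongue_eye 0.43 [287.5 246.2] [0.5539 0.1124 0.1746] 
toe_hole 0.58 [300.5 282.3] [0.4909 0.093  0.0792] [0.4906 0.0928]
heel_hole 0.62 [287.1 288.5] [0.4738 0.1171 0.1283] [0.4774 0.1216]
shackle_crown 0.43 [284.6 293.8] [0.4609 0.1189 0.1592] [0.4609 0.119 ]
lock_front 0.76 [297.3 291.6] [0.4709 0.0998 0.0798] 
guard_front 0.72 [297.  292.5] [0.469  0.1005 0.0794] [0.4729 0.1049]
tip_box 0.73 [288.8 246.6] [0.5526 0.1095 0.1775] [0.5822 0.1265]
tip_box 0.65 [202.6 258. ] [0.5475 0.3134 0.0631] [0.5565 0.331 ]
well_plate 0.94 [386.3 230. ] [ 0.6168 -0.1014  0.0147] [ 0.6198 -0.103 ]
reagent_jar 0.81 [223.2 292.1] [0.47   0.2597 0.0836] [0.476  0.2791]
marker 0.63 [378.6 271.1] [ 0.5222 -0.0819  0.0062] [ 0.5229 -0.0825]
[ 0.117  -0.5118  0.2313] [[-0.9748 -0.      0.2229]
 [-0.2229 -0.0001 -0.9748]
 [ 0.     -1.      0.0001]] [ 0.5948 -0.3196 -0.0068] 1.2
```

Run:
```python
import cv2
a=cv2.imread("pics/top0.png")[180:340,180:430]; b=cv2.imread("pics/scene0.png")[120:300,200:500]
cv2.imwrite("pics/topc.png",cv2.resize(a,None,fx=3.2,fy=3.2,interpolation=cv2.INTER_CUBIC)); cv2.imwrite("pics/scenec.png",cv2.resize(b,None,fx=2.6,fy=2.6))
```

```text
(no output)
```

View pics/topc.png

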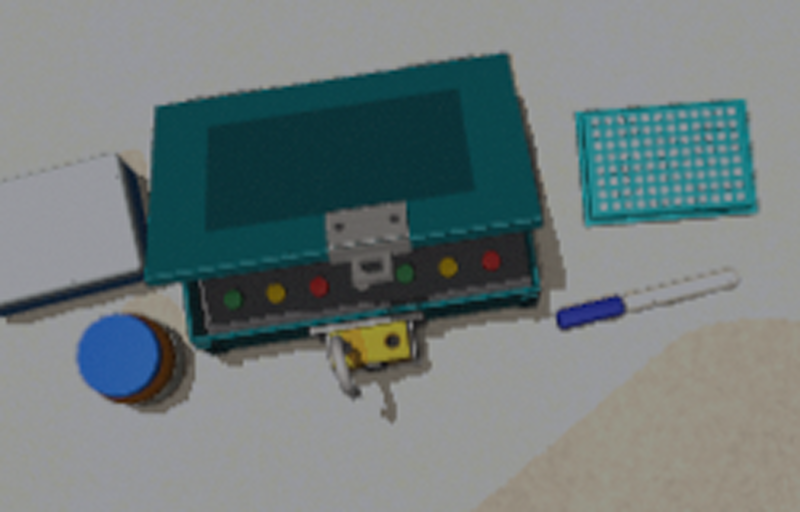

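View pics/scenec.png

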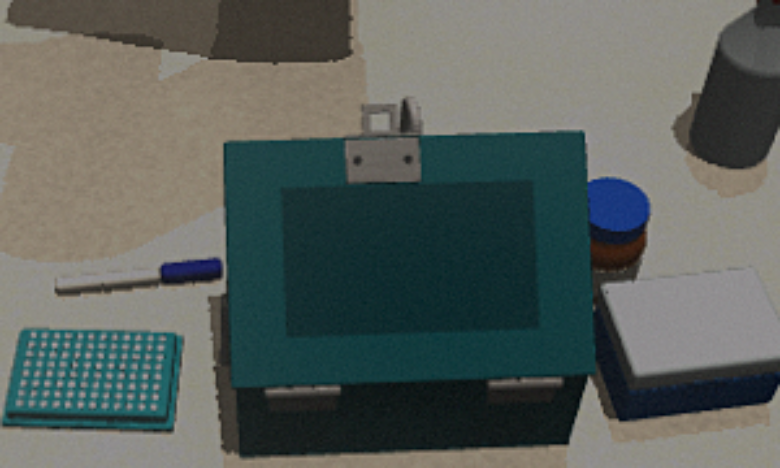

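```bash
cat >> h.py <<'E'
def cloud(c):
    z=c["z_map"]; v,u=np.nonzero(z>0)
    p=cv2.undistortPoints(np.stack([u,v],1)[:,None].astype(float),K(c),np.array(c["D"],float))[:,0]
    P=np.c_[p[:,0],-p[:,1],-np.ones(len(p))]*z[v,u][:,None]; T=np.array(c["T"])
    return P@T[:3,:3].T+T[:3,3], c["frame"][v,u].astype(int), np.c_[u,v]
E
python3 - <<'E'
from h import *
np.set_printoptions(precision=4,suppress=True)
for cam in("top","scene"):
    c=env.camera(cam); P,C,uv=cloud(c)
    m=(abs(P[:,0]-.6)<.13)&(abs(P[:,1]-.12)<.15)&(P[:,2]>.1)&(P[:,2]<.2)&(C[:,1]>C[:,0]+15)&(C[:,1]<130)&(C[:,2]>C[:,0]+10)
    Q=P[m]
    for _ in range(4):
        ctr=Q.mean(0); n=np.linalg.svd(Q-ctr,full_matrices=0)[2][2]; n*=np.sign(n[2]); Q=Q[abs((Q-ctr)@n)<.004]
    # hinge up: higher at front; normal tilts toward +x_box
    yaw=np.arctan2(n[1],n[0]); th=np.arccos(n[2]); xb=np.array([np.cos(yaw),np.sin(yaw),0]); yb=np.array([-xb[1],xb[0],0])
    a=Q@xb; b=Q@yb; e=np.cross(yb,n)
    f=Q@np.array([e[0],e[1],e[2]])
    print(cam,len(Q),"yaw",yaw,"lid",th,"x",np.percentile(a,[.5,99.5]),"y",np.percentile(b,[.5,99.5]),"span",np.ptp(np.percentile(f,[.5,99.5])),"mid y",np.percentile(b,[.5,99.5]).mean())
    # hinge line: upper face at z? lid plane point; front edge
    for q in ["toe_hole","heel_hole","shackle_crown","tongue_eye"]:
        for d in env.landmark_of(cam,q)[:1]:
            W=at_z(c,d["xy"],{"shackle_crown":.158}.get(q,.082)); print(q,d["score"],W@xb,W@yb,W[:2])
    print("edge low/high z",Q[np.argsort(a)[:30]].mean(0)[2],Q[np.argsort(a)[-30:]].mean(0)[2])
    # shackle: points above .1 near lock
    m=(P[:,2]>.125)&(P[:,2]<.166)&(abs(P[:,0]-.465)<.035)&(abs(P[:,1]-.115)<.05)
    print("shackle pts",m.sum()); S=P[m]; 
    if m.sum()>3: print(np.c_[S@xb,S@yb,S[:,2]][::max(1,len(S)//12)])
print(env.sense()["time"])
E
```

```text
top 5770 yaw 0.1446115506418149 lid 0.6279899249731606 x [0.5375 0.6639] y [-0.0868  0.1565] span 0.15455420714536472 mid y 0.034863197027895775
toe_hole 0.95 0.49233879178101114 0.019709712756168653 [0.4844 0.0905]
heel_hole 0.65 0.494045770277603 0.05554498610772459 [0.4809 0.1262]
shackle_crown 0.56 0.46988999427558675 0.04741618390417198 [0.4582 0.1146]
tongue_eye 0.73 0.5427825087145445 0.029159055854578533 [0.5329 0.1071]
edge low/high z 0.18916516048105234 0.10088333300519385
shackle pts 83
[[0.4915 0.0509 0.1507]
 [0.4891 0.0473 0.1492]
 [0.4888 0.0473 0.1286]
 [0.4833 0.0534 0.1567]
 [0.4801 0.0473 0.161 ]
 [0.4769 0.052  0.159 ]
 [0.4743 0.0482 0.1598]
 [0.4721 0.0449 0.1558]
 [0.4685 0.0492 0.1584]
 [0.466  0.0455 0.1581]
 [0.463  0.0504 0.1536]
 [0.4603 0.0466 0.1557]
 [0.4582 0.0434 0.149 ]
 [0.4568 0.0429 0.1347]]
scene 11750 yaw 0.14316046439703273 lid 0.6309492606518909 x [0.5417 0.6676] y [-0.0839  0.1583] span 0.15448123437772432 mid y 0.03720586624249927
shackle_crown 0.59 0.48254440149631794 0.048938931252944275 [0.4706 0.1173]
tongue_eye 0.83 0.4110659877112592 0.0360152719503635 [0.4017 0.0943]
edge low/high z 0.18974415141560322 0.10097912342899489
shackle pts 95
[[0.4634 0.0485 0.1561]
 [0.4679 0.0537 0.1575]
 [0.4616 0.0474 0.1469]
 [0.4638 0.0491 0.1462]
 [0.4624 0.0496 0.1423]
 [0.4638 0.0475 0.1411]
 [0.4591 0.0465 0.1341]
 [0.4833 0.056  0.1562]
 [0.4883 0.0534 0.1583]
 [0.489  0.0516 0.1565]
 [0.4895 0.0498 0.1545]
 [0.4625 0.0525 0.1265]
 [0.492  0.0516 0.1517]
 [0.4927 0.0555 0.1496]]
1.7
```

Emit:
{"op": "play_rows", "data": {"steps": [[[-1, 0, -0.94], [0, 0, 0]], [[-1, 0, -0.94], [0, 0, 0]], [[-1, 0, -0.94], [0, 0, 0]], [[-1, 0, -0.94], [0, 0, 0]], [[-1, 0, -0.94], [0, 0, 0]], [[-1, 0, -0.94], [0, 0, 0]], [[-1, 0, -0.94], [0, 0, 0]], [[-1, 0, -0.94], [0, 0, 0]]], "fingers": -1, "grip_force": 20}}

```text
time: 2.37
eef_pos: [0.2707, -0.2826, 0.2315]
orientation: [[-0.975, 0.0, 0.223], [-0.223, -0.001, -0.975], [-0.0, -1.0, 0.001]]
contact_force: [0.6, 0.3, -0.1]
grip_width: 0.0
```

Emit:
{"op": "play_rows", "data": {"steps": [[[-1, 0, -0.94], [0, 0, 0]], [[-1, 0, -0.94], [0, 0, 0]], [[-1, 0, -0.94], [0, 0, 0]], [[-1, 0, -0.94], [0, 0, 0]], [[-1, 0, -0.94], [0, 0, 0]], [[-1, 0, -0.94], [0, 0, 0]], [[-1, 0, -0.94], [0, 0, 0]], [[-1, 0, -0.94], [0, 0, 0]]]}}

```text
time: 3.03
eef_pos: [0.4239, -0.0544, 0.2315]
orientation: [[-0.975, 0.001, 0.223], [-0.223, -0.0, -0.975], [-0.001, -1.0, 0.0]]
contact_force: [0.5, -1.7, 0.4]
grip_width: -0.0003
```

Emit:
{"op": "play_rows", "data": {"steps": [[[-1, 0, -0.93], [0, 0, 0]], [[-1, 0, -0.93], [0, 0, 0]], [[-1, 0, -0.93], [0, 0, 0]], [[-1, 0, -0.93], [0, 0, 0]], [[-1, 0, -0.93], [0, 0, 0]], [[-1, 0, -0.93], [0, 0, 0]], [[0, 0.6, 0], [0, 0, 0]], [[0, 0.6, 0], [0, 0, 0]]]}}

```text
time: 3.7
eef_pos: [0.5397, 0.1151, 0.2011]
orientation: [[-0.974, 0.002, 0.226], [-0.226, 0.0, -0.974], [-0.002, -1.0, 0.0]]
contact_force: [-0.1, -0.7, -0.4]
grip_width: -0.0002
```

Emit:
{"op": "play_rows", "data": {"steps": [[[0, 0.4, 0], [0, 0, 0]], [[0, 0.4, 0], [0, 0, 0]], [[0, 0.4, 0], [0, 0, 0]], [[0, 0.4, 0], [0, 0, 0]]]}}

```text
time: 4.03
eef_pos: [0.5384, 0.113, 0.1609]
orientation: [[-0.975, 0.001, 0.222], [-0.222, 0.0, -0.975], [-0.001, -1.0, 0.0]]
contact_force: [0.1, 0.3, 2.6]
grip_width: -0.0002
```

Emit:
{"op": "play_rows", "data": {"steps": [[[0, 0.4, 0], [0, 0, 0]], [[0, 0.4, 0], [0, 0, 0]], [[0, 0.4, 0], [0, 0, 0]], [[0, 0.4, 0], [0, 0, 0]], [[0, 0.4, 0], [0, 0, 0]], [[0, 0.2, 0], [0, 0, 0]], [[0, 0.1, 0], [0, 0, 0]]]}}

```text
time: 4.62
eef_pos: [0.5377, 0.1133, 0.1026]
orientation: [[-0.975, -0.002, 0.223], [-0.223, -0.0, -0.975], [0.002, -1.0, -0.0]]
contact_force: [-1.5, 0.2, 1.8]
grip_width: -0.0002
```

Emit:
{"op": "play_rows", "data": {"steps": [[[0, 0.06, 0], [0, 0, 0]], [[0, 0.04, 0], [0, 0, 0]]]}}

```text
time: 4.78
eef_pos: [0.5385, 0.1134, 0.1013]
orientation: [[-0.975, 0.0, 0.223], [-0.223, 0.0, -0.975], [-0.0, -1.0, 0.0]]
contact_force: [-1.1, -0.5, 0.6]
grip_width: -0.0003
```

Emit:
{"op": "play_rows", "data": {"steps": [[[0, 0.08, 0], [0, 0, 0]], [[0, 0.08, 0], [0, 0, 0]]]}}

```text
time: 4.95
eef_pos: [0.5386, 0.1134, 0.0976]
orientation: [[-0.975, 0.001, 0.223], [-0.223, 0.0, -0.975], [-0.001, -1.0, 0.0]]
contact_force: [-0.4, 0.7, -0.2]
grip_width: 0.0001
```

Emit:
{"op": "play_rows", "data": {"steps": [[[0, 0.04, 0], [0, 0, 0]], [[0, 0.04, 0], [0, 0, 0]]]}}

```text
time: 5.12
eef_pos: [0.5385, 0.1134, 0.0959]
orientation: [[-0.975, 0.001, 0.223], [-0.223, 0.0, -0.975], [-0.001, -1.0, 0.0]]
contact_force: [-5.1, -0.1, 20.1]
grip_width: -0.0001
```

Emit:
{"op": "play_rows", "data": {"steps": [[[0, -0.2, 0], [0, 0, 0]], [[0, -0.8, 0], [0, 0, 0]], [[0, -1, 0], [0, 0, 0]], [[0, -1, 0], [0, 0, 0]], [[0, -1, 0], [0, 0, 0]], [[0, -1, 0], [0, 0, 0]], [[0, -1, 0], [0, 0, 0]], [[0, 0, 0], [0, 0, 0]]], "fingers": -0.3}}

```text
time: 5.78
eef_pos: [0.5406, 0.1136, 0.2503]
orientation: [[-0.975, 0.007, 0.223], [-0.223, 0.001, -0.975], [-0.007, -1.0, 0.001]]
contact_force: [-0.6, 0.3, 0.3]
grip_width: 0.0298
```

Run:
```python
from h import *
np.set_printoptions(precision=4,suppress=True)
xb=np.array([np.cos(.144),np.sin(.144),0]); yb=np.array([-xb[1],xb[0],0])
H=dict(lid_front=.096,tongue_eye=.09,toe_hole=.082,heel_hole=.082,shackle_crown=.158)
for cam in("top","wrist"):
    c=env.camera(cam); save(c,cam+"1"); print(cam,c["T"][:3,3])
    for q in H:
        for d in env.landmark_of(cam,q)[:1]:
            W=at_z(c,d["xy"],H[q]); print(q,d["score"],d["xy"],W[:2],"box",W@xb,W@yb,at_depth(c,d["xy"]))
    P,C,uv=cloud(c)
    m=(P[:,2]>.145)&(P[:,2]<.17)&(abs(P[:,0]-.465)<.035)&(abs(P[:,1]-.115)<.05)
    S=P[m]; print(m.sum(), np.c_[S@xb,S@yb,S[:,2]][::max(1,len(S)//10)])
print(env.sense()["time"],env.sense()["eef_pos"],env.sense()["grip_width"])
```

```text
top [0.3956 0.0196 1.1198]
lid_front 0.97 [292.1, 271.5] [0.5124 0.1098] box 0.5228873597275099 0.03517015337327678 [0.4397 0.0537 0.7334]
tongue_eye 0.84 [301.7, 288.1] [0.4775 0.0897] box 0.48543032414857995 0.020226344328189087 [0.4785 0.0905 0.0774]
toe_hole 0.42 [301.5, 285.3] [0.4841 0.0907] box 0.4921461176028634 0.02025356612988617 [0.4845 0.0909 0.0781]
0 []
wrist [0.6016 0.1281 0.3861]
lid_front 0.89 [313.8, 245.9] [0.5181 0.1114] box 0.5287080576100699 0.03586851293770359 [0.5184 0.1114 0.0972]
tongue_eye 0.74 [329.1, 296.6] [0.4801 0.091 ] box 0.4882371367003614 0.021153446370609157 [0.4765 0.0899 0.0812]
toe_hole 0.95 [332.7, 288.2] [0.4843 0.0889] box 0.4920054323155865 0.01849260540274784 [0.4804 0.0876 0.072 ]
heel_hole 0.8 [287.8, 287.2] [0.4774 0.1227] box 0.49002214341012257 0.05294073205446548 [0.4813 0.1229 0.0916]
shackle_crown 0.55 [281.5, 353.7] [0.4654 0.119 ] box 0.4776135032885152 0.05094399414244631 [0.4669 0.1191 0.1605]
712 [[0.4944 0.0508 0.1451]
 [0.491  0.0551 0.1499]
 [0.4895 0.0511 0.1529]
 [0.4863 0.055  0.1551]
 [0.4845 0.0505 0.1573]
 [0.4806 0.0544 0.1581]
 [0.4796 0.0505 0.1617]
 [0.4764 0.0485 0.1617]
 [0.472  0.0512 0.1615]
 [0.4677 0.0469 0.1596]
 [0.4589 0.0474 0.1538]]
6.3833 [0.5382 0.1133 0.245 ] 0.029999964205567817
```

View pics/wrist1.png

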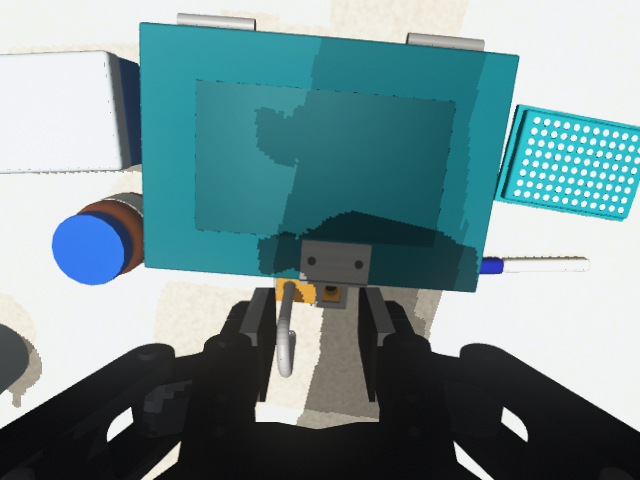

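Emit:
{"op": "play_rows", "data": {"steps": [[[0.95, 0.4, -0.28], [0, 0, 0]], [[0.95, 0.5, -0.28], [0, 0, 0]], [[0.95, 0.5, -0.27], [0, 0, 0]], [[0, 0.4, 0], [0, -0.75, 0]], [[0, 0, 0], [0, -0.75, 0]], [[0, 0, 0], [0, 0, 0]]]}}

```text
time: 6.88
eef_pos: [0.4636, 0.1177, 0.2]
orientation: [[-0.945, -0.001, 0.326], [-0.326, -0.0, -0.945], [0.001, -1.0, -0.0]]
contact_force: [-0.1, -0.3, -0.4]
grip_width: 0.0295
```

Run:
```python
from h import *
np.set_printoptions(precision=4,suppress=True)
xb=np.array([np.cos(.144),np.sin(.144),0]); yb=np.array([-xb[1],xb[0],0])
c=env.camera("wrist"); save(c,"wrist2")
H=dict(tongue_eye=.09,toe_hole=.082,heel_hole=.082,shackle_crown=.158)
for q in H:
    for d in env.landmark_of("wrist",q)[:1]:
        W=at_z(c,d["xy"],H[q]); print(q,d["score"],d["xy"],"box",W@xb,W@yb)
P,C,uv=cloud(c); m=(P[:,2]>.152)&(P[:,2]<.17)&(abs(P[:,0]-.465)<.035)&(abs(P[:,1]-.115)<.04)
S=P[m]; print(m.sum()); print(np.c_[S@xb,S@yb,S[:,2]][::max(1,len(S)//10)])
s=env.sense();print(s["time"],s["eef_pos"],s["eef_pos"]@xb,s["eef_pos"]@yb,s["orientation"])
```

```text
tongue_eye 0.63 [368.1, 222.7] box 0.48794434279149945 0.020870505056086525
toe_hole 0.94 [370.4, 216.1] box 0.4907083720757865 0.019056137504280275
shackle_crown 0.89 [315.4, 269.9] box 0.4757525557063464 0.05102058771686705
1077
[[0.4918 0.0524 0.1522]
 [0.4876 0.0535 0.1553]
 [0.4857 0.0512 0.1573]
 [0.4834 0.0485 0.1577]
 [0.4787 0.0546 0.1572]
 [0.4763 0.0541 0.1587]
 [0.4748 0.0515 0.1611]
 [0.472  0.05   0.1609]
 [0.4693 0.0476 0.1603]
 [0.4639 0.0509 0.1573]
 [0.459  0.0456 0.1521]]
7.1333 [0.4646 0.1177 0.2006] 0.4767192615745215 0.04977331688907524 [[-0.9466  0.0006  0.3224]
 [-0.3224  0.     -0.9466]
 [-0.0006 -1.      0.0001]]
```

View pics/wrist2.png

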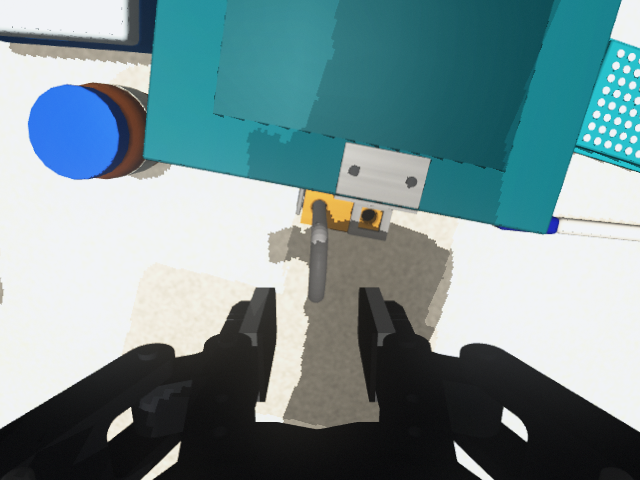

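Emit:
{"op": "play_rows", "data": {"steps": [[[0, 0.6, 0], [0, 0, 0]], [[0, 0.6, 0], [0, 0, 0]], [[0, 0.6, 0], [0, 0, 0]], [[0, 0.5, 0], [0, 0, 0]]]}}

```text
time: 7.47
eef_pos: [0.4643, 0.1176, 0.1421]
orientation: [[-0.947, -0.0, 0.323], [-0.323, -0.0, -0.947], [0.0, -1.0, 0.0]]
contact_force: [-0.7, 0.2, 0.2]
grip_width: 0.0303
```

Emit:
{"op": "play_rows", "data": {"steps": [[[0, 0, 0], [0, 0, 0]], [[0, 0, 0], [0, 0, 0]], [[0, 0, 0], [0, 0, 0]]], "fingers": -0.67}}

```text
time: 7.72
eef_pos: [0.4648, 0.1177, 0.1436]
orientation: [[-0.946, 0.001, 0.323], [-0.323, 0.0, -0.946], [-0.001, -1.0, 0.0]]
contact_force: [-0.3, -0.2, 0.3]
grip_width: 0.0141
```

Emit:
{"op": "play_rows", "data": {"steps": [[[-0.0016, 0, 0.0447], [0, -1, 0]], [[-0.0016, 0, 0.0447], [0, -1, 0]], [[-0.0016, 0, 0.0447], [0, -1, 0]], [[-0.0016, 0, 0.0447], [0, -1, 0]], [[-0.0016, 0, 0.0447], [0, -1, 0]], [[-0.0016, 0, 0.0447], [0, -1, 0]], [[-0.0016, 0, 0.0447], [0, -1, 0]]]}}

```text
time: 8.3
eef_pos: [0.469, 0.1113, 0.1439]
orientation: [[-0.681, 0.001, 0.732], [-0.732, 0.0, -0.681], [-0.001, -1.0, 0.001]]
contact_force: [-1.1, 0.8, -0.6]
grip_width: 0.014
```

Emit:
{"op": "play_rows", "data": {"steps": [[[-0.0016, 0, 0.0447], [0, -1, 0]], [[-0.0016, 0, 0.0447], [0, -1, 0]], [[-0.0016, 0, 0.0447], [0, -1, 0]], [[-0.0016, 0, 0.0447], [0, -1, 0]], [[-0.0016, 0, 0.0447], [0, -1, 0]], [[-0.0016, 0, 0.0447], [0, -1, 0]], [[-0.0016, 0, 0.0447], [0, -1, 0]]]}}

```text
time: 8.88
eef_pos: [0.4757, 0.1075, 0.1438]
orientation: [[-0.258, 0.001, 0.966], [-0.966, 0.0, -0.258], [-0.001, -1.0, 0.001]]
contact_force: [-1.3, -0.1, 0.1]
grip_width: 0.0141
```

Emit:
{"op": "play_rows", "data": {"steps": [[[-0.0016, 0, 0.0447], [0, -1, 0]], [[-0.0016, 0, 0.0447], [0, -1, 0]], [[-0.0016, 0, 0.0447], [0, -1, 0]], [[-0.0016, 0, 0.0447], [0, -1, 0]], [[-0.0016, 0, 0.0447], [0, -1, 0]], [[-0.0016, 0, 0.0447], [0, -1, 0]], [[0, 0, 0], [0, 0, 0]]]}}

```text
time: 9.47
eef_pos: [0.4825, 0.1072, 0.1438]
orientation: [[0.157, 0.001, 0.988], [-0.988, 0.0, 0.157], [-0.0, -1.0, 0.001]]
contact_force: [-1.1, -0.2, -0.3]
grip_width: 0.0142
```

```bash
cat > m.py <<'E'
from h import *
import sys
np.set_printoptions(precision=4,suppress=True)
xb=np.array([np.cos(.144),np.sin(.144),0]); yb=np.array([-xb[1],xb[0],0])
zc=float(sys.argv[2]) if len(sys.argv)>2 else .158
for cam in ("wrist","top"):
    c=env.camera(cam); save(c,cam+sys.argv[1])
    H=dict(tongue_eye=.09,toe_hole=.082,heel_hole=.082,shackle_crown=zc)
    for q in H:
        for d in env.landmark_of(cam,q)[:1]:
            W=at_z(c,d["xy"],H[q]); print(cam,q,round(d["score"],2),np.round(d["xy"]),"box",W@xb,W@yb)
    P,C,uv=cloud(c); B=np.c_[P@xb,P@yb,P[:,2]]
    m=(B[:,2]>zc-.012)&(B[:,2]<zc+.008)&(abs(B[:,0]-.492)<.014)&(abs(B[:,1]-.0365)<.025)
    S=B[m]; print(m.sum())
    if m.sum()>4: print(S[::max(1,len(S)//8)]); f=np.polyfit(S[:,1],S[:,0],1); print("bar x at toe/heel",np.polyval(f,[.0205,.0525]))
s=env.sense();e=s["eef_pos"];print(s["time"],e,"box",e@xb,e@yb,"yaw",np.arctan2(s["orientation"][1][2],s["orientation"][0][2])-.144,s["contact_force"])
E
python3 m.py 3
```

```text
wrist tongue_eye 0.29 [291. 248.] box 0.47960222321723966 0.04484788672828713
wrist toe_hole 0.7 [313. 289.] box 0.4907193918713801 0.020772785014264075
wrist heel_hole 0.6 [314. 230.] box 0.490392413958809 0.0520717837291949
wrist shackle_crown 0.69 [311. 329.] box 0.4901150114818625 0.03713832054882278
3549
[[0.4888 0.0556 0.1462]
 [0.4994 0.048  0.1465]
 [0.5004 0.0483 0.1534]
 [0.4891 0.0476 0.1581]
 [0.5011 0.0484 0.1641]
 [0.499  0.0442 0.1633]
 [0.4899 0.0377 0.161 ]
 [0.4916 0.0317 0.1601]
 [0.4992 0.0264 0.1629]]
bar x at toe/heel [0.4892 0.491 ]
top tongue_eye 0.64 [300. 286.] box 0.48961201266471394 0.023723972885168355
0
9.9667 [0.4818 0.107  0.1428] box 0.4922188841058046 0.03678528151757121 yaw 0.010544453647301555 [-0.179   0.2771  0.1503]
```

View pics/wrist3.png

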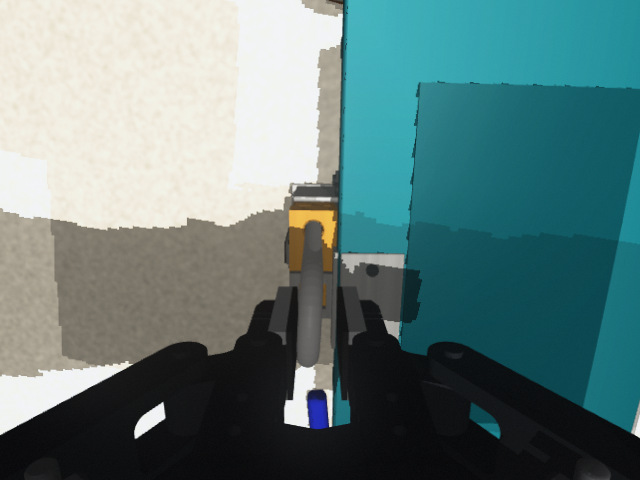

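Emit:
{"op": "play_rows", "data": {"steps": [[[0, 0, 0.04], [0, 0, 0]], [[0, 0, 0], [0, 0, 0]]]}}

```text
time: 10.13
eef_pos: [0.4828, 0.1072, 0.1428]
orientation: [[0.154, -0.0, 0.988], [-0.988, -0.0, 0.154], [0.0, -1.0, -0.0]]
contact_force: [-1.6, -0.8, 0.5]
grip_width: 0.0138
```

```bash
cat > b.py <<'E'
from h import *
np.set_printoptions(precision=4,suppress=True)
xb=np.array([np.cos(.144),np.sin(.144),0]); yb=np.array([-xb[1],xb[0],0])
c=env.camera("wrist"); P,C,uv=cloud(c); B=np.c_[P@xb,P@yb,P[:,2]]
for lo in np.arange(.022,.056,.004):
    m=(abs(B[:,0]-.4905)<.007)&(B[:,1]>lo)&(B[:,1]<lo+.004)&(B[:,2]>.125)
    S=B[m]
    if len(S)>5: t=np.percentile(S[:,2],97); k=S[:,2]>t-.0025; print(round(lo+.002,4),"top z",t,"x med",np.median(S[k,0]),"range",S[:,0].min(),S[:,0].max(),len(S))
for q,h in dict(toe_hole=.082,heel_hole=.082,shackle_crown=.158).items():
    for d in env.landmark_of("wrist",q)[:1]: W=at_z(c,d["xy"],h); print(q,d["score"],W@xb,W@yb)
s=env.sense();e=s["eef_pos"];print(s["time"],e,"box",e@xb,e@yb,s["contact_force"])
E
python3 b.py
```

```text
0.024 top z 0.15879164614892768 x med 0.48894229147285617 range 0.48377401335621634 0.4930051275168091 115
0.028 top z 0.19136643278036852 x med 0.4836945115748089 range 0.48350809134998884 0.492999004767318 328
0.032 top z 0.18801257408741315 x med 0.4837992671753657 range 0.4835021089003958 0.4932788311549561 395
0.036 top z 0.18817805640660376 x med 0.4837440326034036 range 0.48353195568933605 0.49352843325940793 456
0.04 top z 0.18823344583318072 x med 0.4836903293417245 range 0.4835038521032699 0.4935143004140332 505
0.044 top z 0.21144949439988944 x med 0.4842436952676227 range 0.48352118905366426 0.4947551149035946 597
0.048 top z 0.2297302158882427 x med 0.4909454045525147 range 0.483510669299149 0.49749951805234033 4865
0.052 top z 0.23213271451114617 x med 0.4847229867162095 range 0.483510358438667 0.4939377775376962 986
0.056 top z 0.2380533975908758 x med 0.4842863610474186 range 0.48350209971363767 0.49348460402198996 916
toe_hole 0.73 0.4916909546429043 0.021356947948812186
heel_hole 0.71 0.4905564182856205 0.05125823086144195
shackle_crown 0.93 0.4893986700477815 0.03713002078986666
10.3333 [0.4828 0.1072 0.1428] box 0.49315012693299554 0.036809057903759566 [ 0.6544 -0.5269  0.5062]
```

Emit:
{"op": "play_rows", "data": {"steps": [[[0, 0, 0.03], [0, 0, 0]], [[0, 0, 0], [0, 0, 0]], [[0, 0, -0.12], [0, 0, 0]], [[0, -0.4, 0], [0, 0, 0]], [[0, -0.8, 0], [0, 0, 0]], [[0, -0.8, -0.03], [0, 0, 0]], [[0, 0, 0], [0, 0, 0]]]}}

```text
time: 10.92
eef_pos: [0.4816, 0.1069, 0.196]
orientation: [[0.154, 0.005, 0.988], [-0.988, 0.0, 0.154], [0.0, -1.0, 0.005]]
contact_force: [1.1, -0.8, 1.0]
grip_width: 0.0142
```

Emit:
{"op": "play_rows", "data": {"steps": [[[0, 0, 0], [0, 0, 0]], [[0, 0, 0], [0, 0, 0]], [[0, 0, 0], [0, 0, 0]]], "fingers": -1}}

```text
time: 11.17
eef_pos: [0.4792, 0.1067, 0.192]
orientation: [[0.154, -0.001, 0.988], [-0.988, -0.0, 0.154], [-0.0, -1.0, -0.001]]
contact_force: [-0.4, 0.6, -0.4]
grip_width: -0.0
```

```bash
python3 b.py; python3 -c "
from h import *
c=env.camera('wrist'); im=cv2.cvtColor(c['frame'],cv2.COLOR_RGB2BGR)[200:440,220:440]; cv2.imwrite('pics/w4.png',cv2.resize(im,None,fx=2.5,fy=2.5))"
```

```text
0.024 top z 0.23931935023807696 x med 0.4912224840883226 range 0.4867054746466311 0.49123629386727186 12
0.028 top z 0.24355955113563169 x med 0.4865083010007516 range 0.4846368913509653 0.4932360924635616 363
0.032 top z 0.2418065599927793 x med 0.49114415139129197 range 0.48461425322894197 0.4938540390067812 448
0.036 top z 0.24075746540663293 x med 0.4866657280139441 range 0.4848843139844875 0.49377844521393416 547
0.04 top z 0.2559403345245097 x med 0.4850359582585082 range 0.4846853146566789 0.4937606560037447 508
0.044 top z 0.26174822475317117 x med 0.4916372551844769 range 0.48385183586427716 0.4974947005650093 932
0.048 top z 0.2786043415954433 x med 0.4893827792378939 range 0.48350035678873154 0.4974857413312633 7225
0.052 top z 0.2810618839763442 x med 0.4950619044655098 range 0.48350086992198665 0.4974983319312296 1978
0.056 top z 0.28705874523294667 x med 0.4962516698098512 range 0.4835004699068708 0.49749868766894956 1745
toe_hole 0.8 0.4906140547735541 0.021137843118264655
heel_hole 0.87 0.4895659280399761 0.05065085185846623
11.3667 [0.4795 0.1067 0.1923] box 0.4898981896629228 0.036815165013659355 [-0.4993  0.655   0.3691]
```

View pics/w4.png

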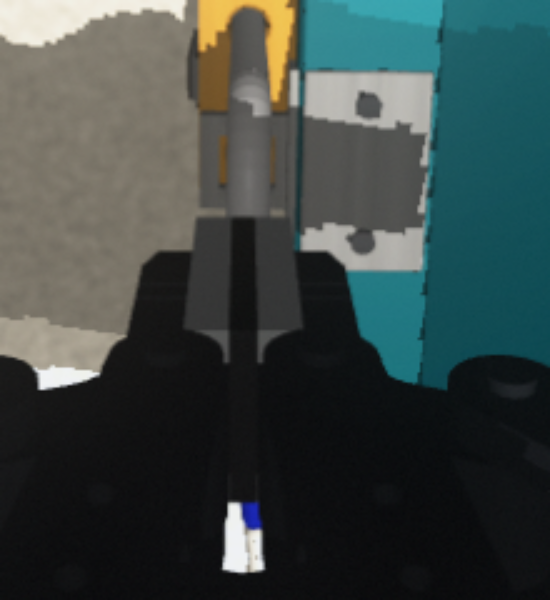

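Emit:
{"op": "play_rows", "data": {"steps": [[[0, 0.5, -0.02], [0, 0, 0]], [[0, 0.4, 0], [0, 0, 0]], [[0, 0.2, 0], [0, 0, 0]], [[0, 0.08, 0], [0, 0, 0]], [[0, 0, 0], [0, 0, 0]]]}}

```text
time: 11.83
eef_pos: [0.4791, 0.1067, 0.163]
orientation: [[0.154, -0.001, 0.988], [-0.988, -0.0, 0.154], [-0.0, -1.0, -0.001]]
contact_force: [-0.8, -0.7, -0.1]
grip_width: -0.0
```

Emit:
{"op": "play_rows", "data": {"steps": [[[0, 0.06, 0], [0, 0, 0]], [[0, 0.06, 0], [0, 0, 0]], [[0, 0, 0], [0, 0, 0]]]}}

```text
time: 12.08
eef_pos: [0.4797, 0.1067, 0.1606]
orientation: [[0.154, 0.001, 0.988], [-0.988, 0.0, 0.154], [0.0, -1.0, 0.001]]
contact_force: [-0.1, 0.3, 1.9]
grip_width: 0.0004
```

Emit:
{"op": "play_rows", "data": {"steps": [[[0, 0.06, 0], [0, 0, 0]], [[0, 0.06, 0], [0, 0, 0]]]}}

```text
time: 12.25
eef_pos: [0.4797, 0.1067, 0.1576]
orientation: [[0.154, 0.001, 0.988], [-0.988, 0.0, 0.154], [0.0, -1.0, 0.001]]
contact_force: [0.7, -1.3, 1.4]
grip_width: -0.0002
```

Emit:
{"op": "play_rows", "data": {"steps": [[[0, 0.05, 0], [0, 0, 0]], [[0, 0, 0], [0, 0, 0]]]}}

```text
time: 12.42
eef_pos: [0.4795, 0.1067, 0.1559]
orientation: [[0.154, 0.0, 0.988], [-0.988, -0.0, 0.154], [0.0, -1.0, 0.0]]
contact_force: [0.3, 0.1, 2.2]
grip_width: -0.0003
```

Emit:
{"op": "play_rows", "data": {"steps": [[[0, 0.06, 0], [0, 0, 0]], [[0, 0.06, 0], [0, 0, 0]]]}}

```text
time: 12.58
eef_pos: [0.4795, 0.1067, 0.1531]
orientation: [[0.154, 0.0, 0.988], [-0.988, -0.0, 0.154], [0.0, -1.0, 0.0]]
contact_force: [1.8, -0.1, 2.1]
grip_width: -0.0002
```

Emit:
{"op": "play_rows", "data": {"steps": [[[0, 0.05, 0], [0, 0, 0]], [[0, 0.04, 0], [0, 0, 0]]]}}

```text
time: 12.75
eef_pos: [0.4795, 0.1067, 0.1507]
orientation: [[0.154, 0.0, 0.988], [-0.988, 0.0, 0.154], [-0.0, -1.0, 0.0]]
contact_force: [1.3, -0.3, 1.7]
grip_width: -0.0001
```

Emit:
{"op": "play_rows", "data": {"steps": [[[0, 0.04, 0], [0, 0, 0]], [[0, 0, 0], [0, 0, 0]]]}}

```text
time: 12.92
eef_pos: [0.4794, 0.1067, 0.1496]
orientation: [[0.154, -0.0, 0.988], [-0.988, -0.0, 0.154], [0.0, -1.0, -0.0]]
contact_force: [0.8, 0.1, 1.6]
grip_width: 0.0002
```

Emit:
{"op": "play_rows", "data": {"steps": [[[0, 0.04, 0], [0, 0, 0]], [[0, 0, 0], [0, 0, 0]]]}}

```text
time: 13.08
eef_pos: [0.4794, 0.1067, 0.1487]
orientation: [[0.154, 0.0, 0.988], [-0.988, -0.0, 0.154], [0.0, -1.0, 0.0]]
contact_force: [0.9, 0.4, 3.0]
grip_width: 0.0002
```

Emit:
{"op": "play_rows", "data": {"steps": [[[0, 0.03, 0], [0, 0, 0]], [[0, 0, 0], [0, 0, 0]]]}}

```text
time: 13.25
eef_pos: [0.4794, 0.1067, 0.148]
orientation: [[0.154, 0.0, 0.988], [-0.988, 0.0, 0.154], [-0.0, -1.0, 0.0]]
contact_force: [0.6, 0.2, 1.9]
grip_width: 0.0
```

Emit:
{"op": "play_rows", "data": {"steps": [[[0, 0.04, 0], [0, 0, 0]], [[0, 0.04, 0], [0, 0, 0]]]}}

```text
time: 13.42
eef_pos: [0.4794, 0.1067, 0.1461]
orientation: [[0.154, 0.0, 0.988], [-0.988, -0.0, 0.154], [0.0, -1.0, 0.0]]
contact_force: [1.8, -1.2, 2.1]
grip_width: -0.0003
```

Emit:
{"op": "play_rows", "data": {"steps": [[[0, 0.03, 0], [0, 0, 0]], [[0, 0, 0], [0, 0, 0]]]}}

```text
time: 13.58
eef_pos: [0.4794, 0.1067, 0.1452]
orientation: [[0.154, -0.0, 0.988], [-0.988, -0.0, 0.154], [-0.0, -1.0, -0.0]]
contact_force: [1.3, -0.3, 1.6]
grip_width: 0.0001
```

Emit:
{"op": "play_rows", "data": {"steps": [[[0, 0.04, 0], [0, 0, 0]], [[0, 0, 0], [0, 0, 0]]]}}

```text
time: 13.75
eef_pos: [0.4793, 0.1067, 0.1442]
orientation: [[0.154, -0.0, 0.988], [-0.988, -0.0, 0.154], [0.0, -1.0, -0.0]]
contact_force: [0.6, 0.3, 1.6]
grip_width: 0.0001
```

Emit:
{"op": "play_rows", "data": {"steps": [[[0, 0.04, 0], [0, 0, 0]], [[0, 0, 0], [0, 0, 0]]]}}

```text
time: 13.92
eef_pos: [0.4793, 0.1067, 0.1432]
orientation: [[0.154, -0.0, 0.988], [-0.988, -0.0, 0.154], [-0.0, -1.0, -0.0]]
contact_force: [1.3, 0.0, 1.8]
grip_width: -0.0001
```

Emit:
{"op": "play_rows", "data": {"steps": [[[0, 0.04, 0], [0, 0, 0]], [[0, 0, 0], [0, 0, 0]]]}}

```text
time: 14.08
eef_pos: [0.4793, 0.1067, 0.1422]
orientation: [[0.154, -0.0, 0.988], [-0.988, 0.0, 0.154], [-0.0, -1.0, -0.0]]
contact_force: [1.2, 0.6, 3.2]
grip_width: -0.0002
```

Emit:
{"op": "play_rows", "data": {"steps": [[[0, 0.04, 0], [0, 0, 0]], [[0, 0, 0], [0, 0, 0]]]}}

```text
time: 14.25
eef_pos: [0.4793, 0.1067, 0.1412]
orientation: [[0.154, -0.0, 0.988], [-0.988, -0.0, 0.154], [0.0, -1.0, -0.0]]
contact_force: [1.7, -0.5, 2.4]
grip_width: -0.0002
```

Emit:
{"op": "play_rows", "data": {"steps": [[[0, 0.04, 0], [0, 0, 0]], [[0, 0, 0], [0, 0, 0]]]}}

```text
time: 14.42
eef_pos: [0.4793, 0.1067, 0.1402]
orientation: [[0.154, -0.0, 0.988], [-0.988, 0.0, 0.154], [-0.0, -1.0, -0.0]]
contact_force: [1.6, -0.7, 2.3]
grip_width: 0.0002
```

Emit:
{"op": "play_rows", "data": {"steps": [[[0, 0.04, 0], [0, 0, 0]], [[0, 0, 0], [0, 0, 0]]]}}

```text
time: 14.58
eef_pos: [0.4793, 0.1067, 0.1392]
orientation: [[0.154, -0.0, 0.988], [-0.988, -0.0, 0.154], [-0.0, -1.0, -0.0]]
contact_force: [1.7, 0.3, 3.4]
grip_width: -0.0
```

Emit:
{"op": "play_rows", "data": {"steps": [[[0, 0.04, 0], [0, 0, 0]], [[0, 0, 0], [0, 0, 0]]]}}

```text
time: 14.75
eef_pos: [0.4795, 0.1067, 0.1383]
orientation: [[0.154, 0.0, 0.988], [-0.988, 0.0, 0.154], [0.0, -1.0, 0.0]]
contact_force: [0.7, 0.1, 5.2]
grip_width: -0.0003
```

Emit:
{"op": "play_rows", "data": {"steps": [[[0, 0.04, 0], [0, 0, 0]], [[0, 0, 0], [0, 0, 0]]]}}

```text
time: 14.92
eef_pos: [0.4796, 0.1067, 0.1375]
orientation: [[0.154, 0.0, 0.988], [-0.988, 0.0, 0.154], [-0.0, -1.0, 0.0]]
contact_force: [-0.3, 0.5, 6.3]
grip_width: 0.0004
```

Emit:
{"op": "play_rows", "data": {"steps": [[[0, 0.04, 0], [0, 0, 0]], [[0, 0, 0], [0, 0, 0]]]}}

```text
time: 15.08
eef_pos: [0.4796, 0.1067, 0.1366]
orientation: [[0.154, 0.001, 0.988], [-0.988, 0.0, 0.154], [-0.0, -1.0, 0.001]]
contact_force: [0.9, -0.5, 6.9]
grip_width: 0.0001
```

Emit:
{"op": "play_rows", "data": {"steps": [[[0, 0.04, 0], [0, 0, 0]], [[0, 0, 0], [0, 0, 0]]]}}

```text
time: 15.25
eef_pos: [0.4797, 0.1067, 0.1357]
orientation: [[0.154, 0.001, 0.988], [-0.988, 0.0, 0.154], [-0.0, -1.0, 0.001]]
contact_force: [0.1, -0.5, 9.0]
grip_width: 0.0004
```

Emit:
{"op": "play_rows", "data": {"steps": [[[0, 0.04, 0], [0, 0, 0]], [[0, 0, 0], [0, 0, 0]]]}}

```text
time: 15.42
eef_pos: [0.4793, 0.1066, 0.1343]
orientation: [[0.154, -0.0, 0.988], [-0.988, -0.0, 0.154], [0.0, -1.0, -0.0]]
contact_force: [0.2, -0.9, 1.8]
grip_width: -0.0001
```

Emit:
{"op": "play_rows", "data": {"steps": [[[0, 0.02, 0], [0, 0, 0]], [[0, 0, 0], [0, 0, 0]]]}}

```text
time: 15.58
eef_pos: [0.4795, 0.1067, 0.1338]
orientation: [[0.154, 0.0, 0.988], [-0.988, 0.0, 0.154], [0.0, -1.0, 0.0]]
contact_force: [0.9, -0.4, 4.5]
grip_width: 0.0004
```

Emit:
{"op": "play_rows", "data": {"steps": [[[0, 0.02, 0], [0, 0, 0]], [[0, 0, 0], [0, 0, 0]]]}}

```text
time: 15.75
eef_pos: [0.4795, 0.1067, 0.1334]
orientation: [[0.154, 0.0, 0.988], [-0.988, 0.0, 0.154], [0.0, -1.0, 0.0]]
contact_force: [0.8, -1.0, 4.7]
grip_width: 0.0001
```

Emit:
{"op": "play_rows", "data": {"steps": [[[0, 0.02, 0], [0, 0, 0]], [[0, 0, 0], [0, 0, 0]]]}}

```text
time: 15.92
eef_pos: [0.4795, 0.1067, 0.1329]
orientation: [[0.154, 0.0, 0.988], [-0.988, 0.0, 0.154], [0.0, -1.0, 0.0]]
contact_force: [1.1, -1.0, 5.3]
grip_width: 0.0001
```

Emit:
{"op": "play_rows", "data": {"steps": [[[0, 0.02, 0], [0, 0, 0]], [[0, 0, 0], [0, 0, 0]]]}}

```text
time: 16.08
eef_pos: [0.4793, 0.1067, 0.1322]
orientation: [[0.154, -0.0, 0.988], [-0.988, -0.0, 0.154], [0.0, -1.0, -0.0]]
contact_force: [0.1, -0.2, 0.5]
grip_width: 0.0002
```

Emit:
{"op": "play_rows", "data": {"steps": [[[0, 0.02, 0], [0, 0, 0]], [[0, 0, 0], [0, 0, 0]]]}}

```text
time: 16.25
eef_pos: [0.4792, 0.1068, 0.1316]
orientation: [[0.154, -0.0, 0.988], [-0.988, 0.0, 0.154], [-0.0, -1.0, -0.0]]
contact_force: [1.9, -0.1, 2.5]
grip_width: -0.0
```

Emit:
{"op": "play_rows", "data": {"steps": [[[0, 0.02, 0], [0, 0, 0]], [[0, 0, 0], [0, 0, 0]]]}}

```text
time: 16.42
eef_pos: [0.4793, 0.1067, 0.1312]
orientation: [[0.154, -0.0, 0.988], [-0.988, 0.0, 0.154], [-0.0, -1.0, -0.0]]
contact_force: [0.2, 0.2, 2.9]
grip_width: -0.0002
```

Emit:
{"op": "play_rows", "data": {"steps": [[[0, -0.06, 0], [0, 0, 0]], [[0, -0.06, 0], [0, 0, 0]], [[0, 0, 0], [0, 0, 0]]]}}

```text
time: 16.67
eef_pos: [0.479, 0.1067, 0.1343]
orientation: [[0.154, -0.001, 0.988], [-0.988, -0.0, 0.154], [-0.0, -1.0, -0.001]]
contact_force: [0.2, 0.1, 0.6]
grip_width: 0.0003
```

Emit:
{"op": "play_rows", "data": {"steps": [[[0, -0.6, 0], [0, 0, 0]], [[0, -0.6, 0], [0, 0, 0]], [[0, -0.6, 0], [0, 0, 0]], [[0, 0, 0], [0, 0, 0]]]}}

```text
time: 17.0
eef_pos: [0.4806, 0.1068, 0.1816]
orientation: [[0.154, 0.003, 0.988], [-0.988, 0.0, 0.154], [0.0, -1.0, 0.003]]
contact_force: [-0.1, 0.1, 0.5]
grip_width: -0.0002
```

Emit:
{"op": "play_rows", "data": {"steps": [[[0, 0, 0], [0, 0, 0]], [[0, 0, 0], [0, 0, 0]], [[0, 0, 0], [0, 0, 0]]], "fingers": -0.35}}

```text
time: 17.25
eef_pos: [0.4787, 0.1066, 0.1784]
orientation: [[0.154, -0.002, 0.988], [-0.988, -0.0, 0.154], [-0.0, -1.0, -0.002]]
contact_force: [1.2, 0.3, -0.8]
grip_width: 0.028
```

```bash
sed -i 's/B\[:,2\]>.125)/B[:,2]>.105)\&(B[:,2]<.17)/' b.py; python3 b.py; python3 -c "
from h import *
c=env.camera('wrist'); im=cv2.cvtColor(c['frame'],cv2.COLOR_RGB2BGR)[120:400,200:460]; cv2.imwrite('pics/w5.png',cv2.resize(im,None,fx=2.1,fy=2.1))"
```

```text
0.024 top z 0.1283302050340051 x med 0.48942814936476214 range 0.48596348744332246 0.493465744061779 77
0.028 top z 0.13040750486324812 x med 0.4893885404282097 range 0.4859682417425319 0.4933150009278085 103
0.032 top z 0.1318565873651032 x med 0.4897951296542631 range 0.4859513738672168 0.4936633563933366 122
0.036 top z 0.13193711523443552 x med 0.48929553034515394 range 0.4859075521221639 0.49361295237288144 136
0.04 top z 0.1317822669833269 x med 0.48971253097537215 range 0.48584034553942573 0.4935440488470517 143
0.044 top z 0.13073403078470386 x med 0.48966300853224387 range 0.48582746135540383 0.49349491903394377 148
0.048 top z 0.1288289433391261 x med 0.49006570616395373 range 0.48622173675034924 0.49348660224704505 161
0.052 top z 0.12576097147460152 x med 0.4900587920479261 range 0.48602744430602945 0.49381977843228075 188
0.056 top z 0.1194689597670022 x med 0.4900500135846651 range 0.4865368366742547 0.4932496450637174 120
toe_hole 0.82 0.491914811124845 0.01861547737397571
heel_hole 0.78 0.4910223315227455 0.0514889681626642
shackle_crown 0.62 0.48927730325277996 0.04784879613076943
17.45 [0.479  0.1067 0.1788] box 0.4893917954417368 0.03680187687924955 [-0.1252  0.1968  0.4377]
```

View pics/w5.png

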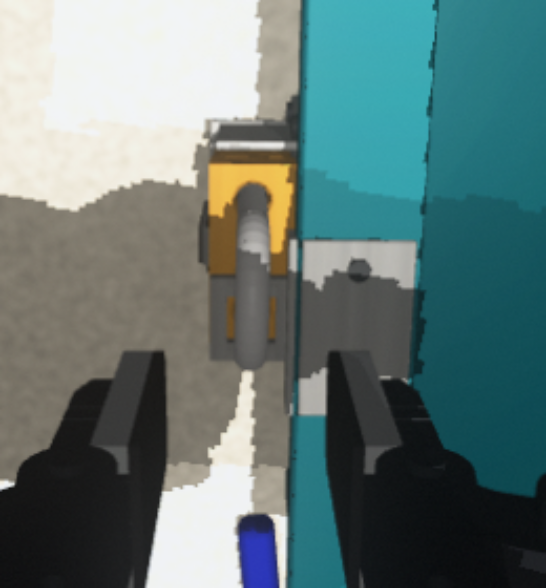

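Emit:
{"op": "play_rows", "data": {"steps": [[[0, 0.6, 0], [0, 0, 0]], [[0, 0.6, 0], [0, 0, 0]], [[0, 0.6, 0], [0, 0, 0]], [[0, 0.5, 0], [0, 0, 0]], [[0, 0.2, 0], [0, 0, 0]], [[0, 0, 0], [0, 0, 0]]]}}

```text
time: 18.0
eef_pos: [0.4785, 0.1066, 0.1158]
orientation: [[0.154, -0.002, 0.988], [-0.988, -0.0, 0.154], [-0.0, -1.0, -0.002]]
contact_force: [-0.5, -0.2, -0.7]
grip_width: 0.0279
```

Emit:
{"op": "play_rows", "data": {"steps": [[[0, 0, 0], [0, 0, 0]], [[0, 0, 0], [0, 0, 0]], [[0, 0, 0], [0, 0, 0]], [[0, 0, 0], [0, 0, 0]]], "fingers": -1, "grip_force": 25}}

```text
time: 18.33
eef_pos: [0.4803, 0.1067, 0.1176]
orientation: [[0.154, 0.002, 0.988], [-0.988, 0.0, 0.154], [0.0, -1.0, 0.002]]
contact_force: [2.5, 0.4, 0.3]
grip_width: 0.0067
```

Emit:
{"op": "play_rows", "data": {"steps": [[[0, -0.03, 0], [0, 0, 0]], [[0, 0, 0], [0, 0, 0]]]}}

```text
time: 18.5
eef_pos: [0.48, 0.1067, 0.1178]
orientation: [[0.154, 0.001, 0.988], [-0.988, 0.0, 0.154], [0.0, -1.0, 0.001]]
contact_force: [3.8, 0.9, -4.8]
grip_width: 0.0071
```

Emit:
{"op": "play_rows", "data": {"steps": [[[0, -0.02, 0], [0, 0, 0]], [[0, 0, 0], [0, 0, 0]]]}}

```text
time: 18.67
eef_pos: [0.4798, 0.1066, 0.118]
orientation: [[0.154, 0.001, 0.988], [-0.988, -0.0, 0.154], [0.0, -1.0, 0.001]]
contact_force: [5.0, -0.2, -6.3]
grip_width: 0.0069
```

Emit:
{"op": "play_rows", "data": {"steps": [[[0, -0.03, 0], [0, 0, 0]], [[0, 0, 0], [0, 0, 0]]]}}

```text
time: 18.83
eef_pos: [0.4797, 0.1065, 0.1183]
orientation: [[0.154, 0.0, 0.988], [-0.988, -0.0, 0.154], [0.0, -1.0, 0.0]]
contact_force: [6.6, 0.1, -13.1]
grip_width: 0.0072
```

Emit:
{"op": "play_rows", "data": {"steps": [[[0, -0.01, 0], [0, 0, 0]], [[0, 0, 0], [0, 0, 0]]]}}

```text
time: 19.0
eef_pos: [0.4796, 0.1065, 0.1184]
orientation: [[0.154, -0.0, 0.988], [-0.988, -0.0, 0.154], [0.0, -1.0, -0.0]]
contact_force: [8.0, -0.9, -14.4]
grip_width: 0.007
```

Emit:
{"op": "play_rows", "data": {"steps": [[[0, 0, 0], [0, 0, 0]], [[0, 0.03, 0], [0, 0, 0]], [[0, 0.03, 0], [0, 0, 0]], [[0, 0, 0], [0, 0, 0]]]}}

```text
time: 19.33
eef_pos: [0.4799, 0.1067, 0.1177]
orientation: [[0.154, 0.001, 0.988], [-0.988, 0.0, 0.154], [0.0, -1.0, 0.001]]
contact_force: [4.8, 0.6, -3.8]
grip_width: 0.0066
```

Emit:
{"op": "play_rows", "data": {"steps": [[[0, 0, 0], [0, 0, 0]], [[0, 0, 0], [0, 0, 0]], [[0, 0, 0], [0, 0, 0]], [[0, 0, 0], [0, 0, 0]]], "fingers": -0.35}}

```text
time: 19.67
eef_pos: [0.4789, 0.1067, 0.1175]
orientation: [[0.154, -0.001, 0.988], [-0.988, -0.0, 0.154], [-0.0, -1.0, -0.001]]
contact_force: [-0.6, -0.6, 0.9]
grip_width: 0.028
```

Emit:
{"op": "play_rows", "data": {"steps": [[[0, -0.5, 0], [0, 0, 0]], [[0, -0.8, 0], [0, 0, 0]], [[0, -1, 0], [0, 0, 0]], [[0, -1, 0], [0, 0, 0]], [[0, 0, 0], [0, 0, 0]], [[0, 0, 0], [0, 0, 0]]]}}

```text
time: 20.17
eef_pos: [0.4801, 0.1067, 0.2011]
orientation: [[0.154, 0.002, 0.988], [-0.988, 0.0, 0.154], [0.0, -1.0, 0.002]]
contact_force: [-0.5, 0.2, -1.1]
grip_width: 0.0277
```

```bash
python3 b.py
python3 - <<'E'
from h import *
c=env.camera("wrist"); save(c,"end")
for q in("tongue_eye","lid_front"):
    for d in env.landmark_of("wrist",q)[:1]: print(q,d,at_depth(c,d["xy"]))
E
```

```text
0.024 top z 0.128347951174426 x med 0.49008477588534005 range 0.4862256919578626 0.49399429980601056 72
0.028 top z 0.13070395284530728 x med 0.4900246906744441 range 0.48624971480665385 0.49384028001271746 84
0.032 top z 0.13167668328610113 x med 0.4899806033113791 range 0.48624037114676216 0.4937623657668661 101
0.036 top z 0.1320242408939865 x med 0.48993685605295023 range 0.48620456885259516 0.4936472593145048 109
0.04 top z 0.1319446050005279 x med 0.4898933044823597 range 0.48617652913125126 0.49359579723774144 117
0.044 top z 0.1310122833453431 x med 0.4898531282535813 range 0.4861179651421306 0.49356321538081 120
0.048 top z 0.1289118970290041 x med 0.48981006722649434 range 0.48601813086693574 0.4935527149707823 138
0.052 top z 0.12572165925119466 x med 0.4897799824440533 range 0.48593625723506834 0.4938116308470773 152
0.056 top z 0.12009136795058169 x med 0.49001760344921885 range 0.48640178077356333 0.4932149830069153 92
toe_hole 0.72 0.48983737273969646 0.02146431347520135
heel_hole 0.79 0.4887549539050314 0.051475413056178504
shackle_crown 0.65 0.48800454430344536 0.046168421853606964
20.3667 [0.4785 0.1066 0.199 ] box 0.48887175258325116 0.03683613959695217 [-0.771  -0.1489 -0.2015]
tongue_eye {'xy': [318.5, 265.4], 'score': 0.71} [0.4793687  0.10113477 0.13069586]
lid_front {'xy': [380.9, 243.3], 'score': 0.74} [0.51592624 0.10933414 0.09701609]
```

View pics/end.png

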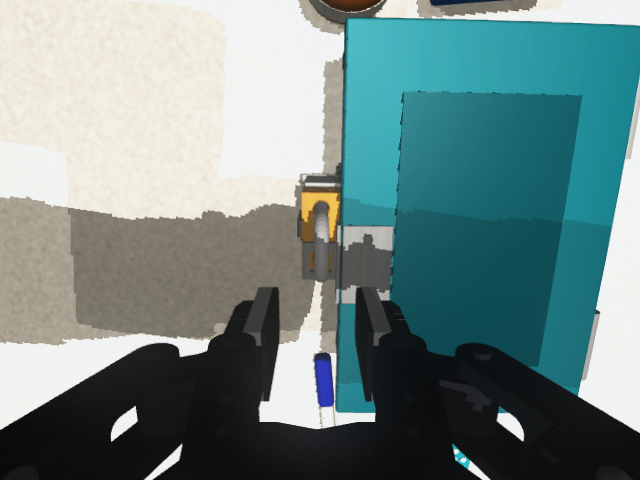

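```bash
python3 -c "
from plant import env
print(env.job_done())"
```

```text
the job is handed in; nothing more can be done
None
```

The sample box is shut and padlocked. The shackle held under the tug, and I handed the job in at about 20.4 s of the 58 s allowed; no verdict is reported.

- **Lid:** I pressed it shut, and the last downward step peaked at about 20 N. That is above the 2 to 8 N the hinge needs, because the lid had already bottomed out. At the end its upper face read 97 mm above the bench, against 96 mm nominal.
- **Shackle:** I swung it over the eye and pressed it down in steps of about 1 mm. The force rose to 9 N and dropped at about 28 mm of travel, rose again to about 5 N, then fell back to the spring force at about 30 mm. I took the second drop as the click, since it came about 7 mm after the toe first met resistance.
- **Tug:** I pulled up with 13 to 14 N for about a quarter of a second. A side force built up to about 8 N during the pull.
- **After letting go:** the crown's centre stands about 46 mm above the lock's top (limit 52.5 mm), and the swing is near 0. The gripper is about 70 mm clear above the shackle.

The networks' tongue and crown points were unreliable once the shackle was down, so I used the depth readings and the wrist picture instead. I measured no end positions for the loose things: the gripper felt no contact near them, and only parts of some show in the last picture.

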